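# Stroke a linear slide through its full travel

### The arm

A 6-joint arm with a two-finger parallel gripper is mounted at the origin on a cart in front of the work surface, level with it; the furniture and walls round the work are solid. World frame = base frame: x ahead of the robot, y to its left, z up, the work surface at z = 0. Lengths are in mm, angles in rad, forces in N, time in s.
With the tool pointing down it reaches from about 300 to 850 mm from the base axis. Payload 5.4 kg.
Tool frame: the origin (TCP) lies midway between the tips of the shut fingers; the grasp point (between the pads) lies behind it (arm.hold_point_z is the z of the grasp point in the tool frame, in mm); z points along the fingers, y is the line along which they close (so a half turn about z gives the same grasp; the last joint's range is limited). The gripper opens to 85 mm and grips with 20 to 120 N. Pads are 22 mm wide; open, the fingers measure 114 mm over their backs; the gripper's body (76 mm by 85 mm) begins 54 mm behind the grasp point. The pads swing forward as they close: fully open they stand 13 mm farther back than shut.
Start: joints at [1.098, 0.158, 1.597, -0, 1.386, -0.21], TCP at [149.387, 555.238, 231.299] pointing down, gripper open.
Joint ranges: [-2.91, 2.91], [-0.94, 2.29], [0.18, 2.7], [-1.29, 4.43], [0.17, 2.64], [-3, 3]. Speed limits (rad/s): [2.57, 2.57, 3.14, 3.14, 3.14, 3.14].

### API

Orientations are given as a rotation vector (axis times angle).
In Python, from bench import arm, kinematics, optics, models gives the robot as it stands. The module is installed in compiled form; this text tells all that it offers. Calls block until the motion is done:
- arm.reach(position, orientation): joint-space move of the TCP to a pose.
- arm.move_straight(position, vel=150, rotation=None, guard=None): straight line of the TCP; rotation=None keeps the orientation; vel is the mean speed in mm/s. With guard (N) it stops when the force on the tool has changed by that much, and returns True; else False.
- arm.move_j(angles): joint-space move.
- arm.command_gripper(opening, grasp_force=None): opening from 0.0 (shut) to 1.0 (fully open); grasp_force is the grip in N (None keeps the last); returns when the fingers have stopped.
- arm.pause(seconds).
- kinematics.ik(position, orientation): joint angles nearest the present ones, or None.
- optics.capture(name): name is "scene" or "side" or "wrist"; returns the picture (384x512x3 uint8, red, green, blue); there is no depth.
- optics.camera_model(name): a dict with "mtx" (3x3 intrinsics, pixels), "R" (3x3) and "t" (3): a world point X has camera coordinates R X + t; the wrist camera has in their place "hand_eye" (4x4, takes a point from camera to tool coordinates, whose origin is the TCP and whose axes are the flange's). Camera axes: x right, y down, z forward; pixel columns grow to the right and rows downward; lengths in mm; the calibration is good to about 2 mm. A picture is of the moment at which its call begins: read the wrist's pose just before it. camera_model takes no time and is no camera call.
A pose or a line that the arm cannot do raises arm.PlanningError and nothing moves.
- arm.sign_off(): hands the job in; it is judged then, once.
Trained networks look in the newest picture that a camera, given by its name, has taken for a name from the list of things; names that differ only in an ending like _2 or _b are one class to them, and where a whole thing is asked for, a point or a joint stands for the part that bears it (a point fixed in the world has none). Each returns a list of dicts, best first, with "score" (0 to 1); they miss things now and then, are a little off and sometimes report something else, mostly with a low value. They report only what shows in the picture. A call takes as long as a camera call.
- models.outline_of(camera, thing): "region" (384x512 bool, what is visible of it) and "bbox" ([centre column, centre row, width, height] as shares, 0 to 1, of the picture: columns of its width, rows of its height, round what is visible of it).
- models.place_of(camera, thing): "at" ([column, row] as shares, 0 to 1, of the picture: columns of its width, rows of its height: a listed point, or the origin of a listed thing).
Readings, each from a call of its own:
- arm.get_t(): time.
- arm.get_q(): joint angles.
- arm.get_joint_vel(): joint speeds.
- arm.get_joint_torque(): joint torques, N m.
- arm.get_ee_pos(): TCP position.
- arm.get_eef_rot(): TCP orientation.
- arm.get_ft_force(): force on the tool from outside, world axes, zero at the start.
- arm.get_torque(): the same for the moment, N m.
- arm.get_width(): opening from 0.0 (shut) to 1.0 (fully open).
- arm.get_grasp_force(): force on a finger pad.
Only numpy, scipy, OpenCV 4.12 (cv2) and the standard library are available. Lean on these libraries where they do the work, as an engineer would, in place of code of your own. Each camera call takes 0.05 s, during which the arm holds its last target. There are 200 camera calls.

### The job

Check the longer of the two linear slides on the bench for sticky spots: holding or pushing its carriage knob, first run the carriage to the low, thin end plate until it meets the stop, then through its full travel to the stop at the tall, thick end block, moving smoothly and never slamming it. Leave the carriage there and let go; do not shift the carriage of the shorter slide.

Things in the scene. Friction and masses are not known exactly. Their poses are not given: they have to be found in the camera images.
- long_slide: The longer linear slide, fixed to the bench: aluminium base plate 336 x 80 x 12 mm (the shorter slide's: 246 mm), steel rail along its middle. Origin: centre of the plate's underside. x axis: along the rail from the low thin end plate (14 mm thick, top 34 mm up) to the tall thick end block (30 mm thick, top 50 mm up), always the end farther from the robot. Either slide may be left or right.
- long_carriage (a joint): Travel of the long slide's carriage along the slide's +x axis, m: 0 = at the low end plate's stop, 0.180 = at the tall end block's stop. The carriage is an aluminium block 70 mm long, 60 mm wide, top 47 mm above the bench. It stays where it is left; sliding it takes about 3 to 5 N.
- long_knob (a point): Centre of the top of the long slide's carriage knob, over the middle of the carriage, 112 mm above the bench: an upright black fluted round knob 30 mm in diameter, from 64 to 112 mm above the bench, on a 16 mm stem. Fingertips kept 60 mm or more above the bench clear both ends of the slide.
- short_knob (a point): Centre of the top of the same knob on the shorter slide's carriage, 112 mm above the bench: to be left where it is.

How it is judged (in metres and radians):
On the way:
1. the long slide's carriage has been run to within 10 mm of the stop at the low end plate (value of joint long_carriage below 0.01 m), for 0.1 s.
At the end, for the whole second after the job is handed in: the long slide's carriage rests within 10 mm of the stop at the tall end block, and the short slide's carriage is within 12 mm of where it began (value of joint long_carriage above 0.17 m and velocity of joint long_carriage between -0.01 and 0.01 m/s and distance of short_knob from where it was at the start of the episode below 0.012 m); the robot touches nothing.
It fails at once if the long carriage is slammed (faster than 0.4 m/s) (velocity of joint long_carriage above 0.4 m/s or velocity of joint long_carriage below -0.4 m/s).
It fails at once if the short slide's carriage is shifted by more than 12 mm (distance of short_knob from where it was at the start of the episode above 0.012 m).
It also fails if it takes over 40 s, if anything falls off the work surface, if the arm or the gripper's body presses on something with over 40 N, if the wrist force passes 120 N, or if a joint passes its speed limit or range.

## Working session

There is one attempt and no reset: what is moved stays moved. The work goes in short steps, each a Python script; the robot and the scene stay as the last script left them, time stands still between calls to the robot, and variables do not carry over. Pictures are saved under pics/ and viewed, at most 10 in all, crops included, and the job is handed in when it is done.

```bash
mkdir -p pics
cat > h.py <<'E'
import numpy as np, cv2
from bench import arm, kinematics, optics, models
def ray_at(cam,at,z):
    m=optics.camera_model(cam); K=np.array(m["mtx"]);R=np.array(m["R"]);t=np.array(m["t"]).ravel()
    p=np.array([at[0]*512,at[1]*384,1]); d=R.T@np.linalg.solve(K,p); c=-R.T@t
    return c+d*(z-c[2])/d[2]
def tri(ats):
    A=np.zeros((3,3));b=np.zeros(3)
    for cam,at in ats.items():
        m=optics.camera_model(cam);K=np.array(m["mtx"]);R=np.array(m["R"]);t=np.array(m["t"]).ravel()
        d=R.T@np.linalg.solve(K,np.array([at[0]*512,at[1]*384,1]));d/=np.linalg.norm(d);c=-R.T@t
        P=np.eye(3)-np.outer(d,d);A+=P;b+=P@c
    return np.linalg.solve(A,b)
E
python3 - <<'E'
from h import *
np.set_printoptions(precision=1,suppress=True)
ims=[]
for c in("scene","side"):
    im=optics.capture(c);ims.append(im)
    for th,z in(("long_knob",112),("short_knob",112),("long_slide",0)):
        for r in models.place_of(c,th): print(c,th,round(r["score"],2),np.array(r["at"])*[512,384],ray_at(c,r["at"],z))
cv2.imwrite("pics/a.png",cv2.resize(np.hstack(ims),(800,300))[:,:,::-1])
print(arm.get_t(),arm.get_eef_rot(),arm.hold_point_z)
E
```

```text
scene long_knob 0.63 [221.6 135.3] [499. 210. 112.]
scene short_knob 0.81 [313.2 242.7] [ 530.4 -193.7  112. ]
scene long_slide 0.96 [237.7 158.9] [542.9 213.6   0. ]
side long_knob 0.71 [254.8 151.8] [506.2 201.4 112. ]
side short_knob 0.96 [270.5 221.3] [ 530.5 -193.9  112. ]
side long_slide 0.93 [269.7 184.8] [553.4 219.6   0. ]
0.4 [-0.4 -3.1  0. ] -18.700000000000003
```

View pics/a.png

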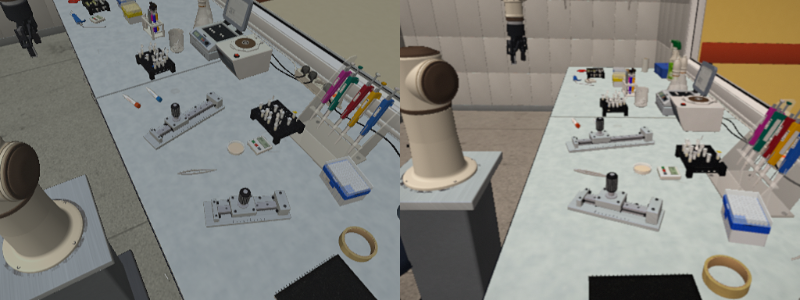

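The left slide (scene crop around 220,150) looks like the longer one. I'll check its size and axis on enlarged crops.

Run:
```python
from h import *
np.set_printoptions(precision=1,suppress=True)
a=optics.capture("scene");b=optics.capture("side")
A=cv2.resize(a[105:205,175:300],(800,640)[:2]) 
A=cv2.resize(a[110:200,178:298],None,fx=6.6,fy=6.6,interpolation=cv2.INTER_CUBIC)
B=cv2.resize(b[130:210,205:345],None,fx=5.7,fy=5.7,interpolation=cv2.INTER_CUBIC)
cv2.imwrite("pics/b.png",A[:,:,::-1]);cv2.imwrite("pics/c.png",B[:,:,::-1])
for c in("scene","side"):
  for th in("long_slide",):
    for r in models.outline_of(c,th)[:2]:
      print(c,th,r["score"],np.array(r["bbox"])*[512,384,512,384])
      ys,xs=np.nonzero(r["region"])
      W=np.array([ray_at(c,((x+.5)/512,(y+.5)/384),12)[:2] for x,y in zip(xs,ys)],np.float32)
      print(cv2.minAreaRect(W))
  for r in models.place_of(c,"long_carriage"): print(c,r)
```

```text
scene long_slide 0.83 [236.9 156.3 101.7  76.4]
((549.576171875, 253.08876037597656), (361.2310485839844, 157.98333740234375), 13.908346176147461)Traceback (most recent call last):
  File "<stdin>", line 15, in <module>
ValueError: it knows: long_knob, long_slide, short_knob
```

View pics/b.png

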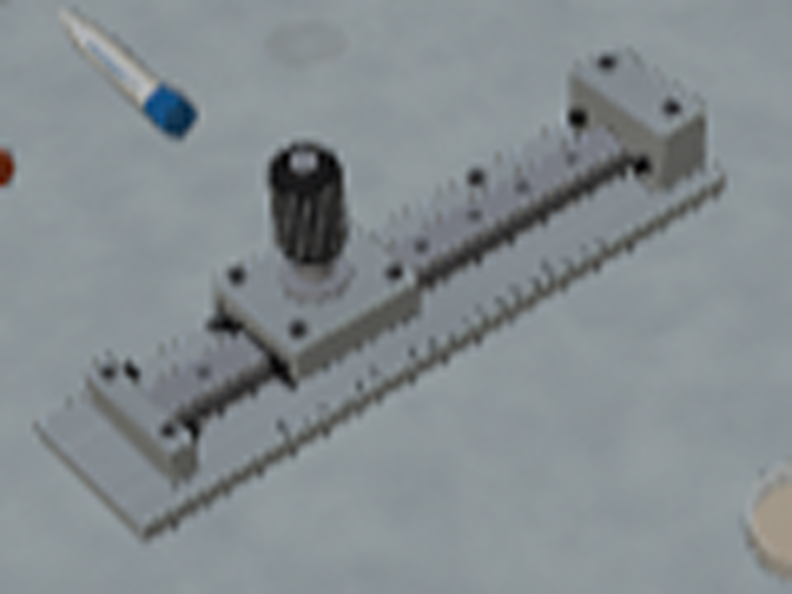

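View pics/c.png

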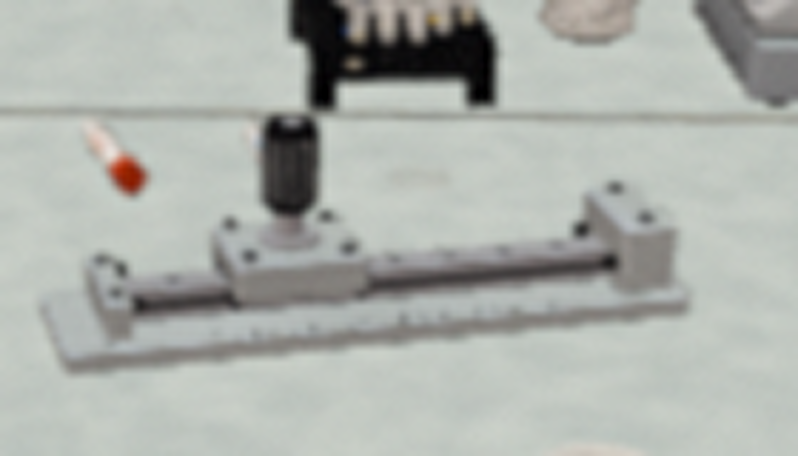

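Both crops show the longer slide with its tall block at the far end. In crop b the plate corners are at (38,427), (147,530) and (722,180), and the knob top is at (304,160). In crop c the corners are at (45,300), (68,362) and (688,287), and the knob top is at (290,121).

Run:
```python
from h import *
np.set_printoptions(precision=1,suppress=True)
S=[(38,427),(147,530),(722,180),(304,160)];D=[(45,300),(68,362),(688,287),(290,121)]
P=[]
for s,d,z in zip(S,D,(12,12,12,112)):
    a=((178+s[0]/6.6)/512,(110+s[1]/6.6)/384);b=((205+d[0]/5.7)/512,(130+d[1]/5.7)/384)
    p1,p2=ray_at("scene",a,z),ray_at("side",b,z);print(p1,p2,tri({"scene":a,"side":b}));P.append((p1+p2)/2)
nl,nr,fr,k=P
u=fr-nr;L=np.linalg.norm(u);u/=L;n=np.array([-u[1],u[0],0])
print("len",L,"width",np.linalg.norm(nl-nr),"yaw deg",np.degrees(np.arctan2(u[1],u[0])))
c=(nl+fr)/2;print("centre",c,"knob rel",(k-c)@u,(k-c)@n)
for r in ("scene","side"):
  for q in models.outline_of(r,"long_knob")[:1]: print(q["score"],np.array(q["bbox"])*[512,384,512,384])
```

```text
[375.9 216.3  12. ] [383.5 205.8  12. ] [379.8 228.6   0.5]
[395.5 139.9  12. ] [400.4 132.8  12. ] [398.2 147.3   4.2]
[715.1 216.3  12. ] [724.1 229.3  12. ] [717.9 215.8  15.4]
[506.6 210.8 112. ] [509.3 206.2 112. ] [508.9 215.6 108.1]
len 333.09797771869853 width 76.89617808177766 yaw deg 15.049995660478833
centre [549.7 216.9  12. ] knob rel -42.46440258907376 2.6784543718576543
0.93 [226.8 150.3  30.2  34.5]
0.74 [255.4 169.4  24.6  34.8]
```

The length (333 against 336 mm) and width (77 against 80 mm) confirm the slide, with its axis yawed about 15°. I'll move above the knob and refine with the wrist camera.

```bash
cat >> h.py <<'E'
from scipy.spatial.transform import Rotation as Ro
def down(yaw):
    best=None;q0=np.array(arm.get_q())
    for s in(1,-1):
        y=s*np.array([np.cos(yaw),np.sin(yaw),0]);z=np.array([0,0,-1.]);x=np.cross(y,z)
        rv=Ro.from_matrix(np.c_[x,y,z]).as_rotvec()
        q=kinematics.ik([508,209,200],rv)
        if q is None: continue
        d=abs(np.array(q)-q0).max()
        if best is None or d<best[0]: best=(d,rv,q)
    return best
def wrist_ray(at,z,p,rv):
    m=optics.camera_model("wrist");H=np.array(m["hand_eye"]);K=np.array(m["mtx"])
    R=Ro.from_rotvec(rv).as_matrix();c=R@H[:3,3]+p
    d=R@H[:3,:3]@np.linalg.solve(K,[at[0]*512,at[1]*384,1]);return c+d*(z-c[2])/d[2]
E
python3 - <<'E'
from h import *
np.set_printoptions(precision=3,suppress=True)
d,rv,q=down(np.radians(15));print(d,rv,np.array(q))
arm.reach([508,209,230],rv)
p=np.array(arm.get_ee_pos());r=np.array(arm.get_eef_rot());print(p,r)
im=optics.capture("wrist");cv2.imwrite("pics/w.png",im[:,:,::-1])
for t,z in(("long_knob",112),("long_slide",0)):
  for o in models.place_of("wrist",t): print(t,o["score"],np.array(o["at"])*[512,384],wrist_ray(o["at"],z,p,r))
print(arm.get_t())
E
```

```text
0.9276459754693704 [1.912 2.492 0.   ] [ 0.17   0.118  1.705 -0.     1.319 -0.092]
[507.616 209.884 230.017] [-1.91  -2.494 -0.   ]
long_knob 0.64 [257.28  182.515] [504.531 212.911 112.   ]
2.6083
```

View pics/w.png

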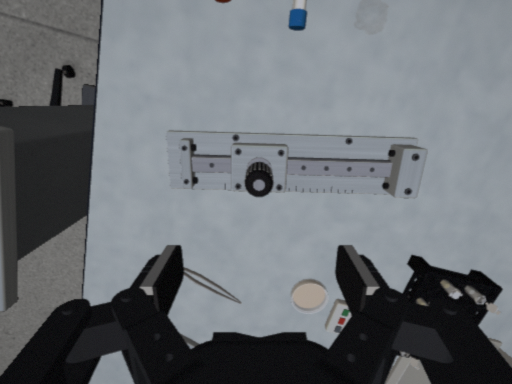

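The wrist view shows the knob top at about (259,184) and plate corners at (168,131), (417,138), (170,188) and (422,198).

Run:
```python
from h import *
np.set_printoptions(precision=1,suppress=True)
p=np.array(arm.get_ee_pos());r=np.array(arm.get_eef_rot())
f=lambda x,y,z:wrist_ray((x/512,y/384),z,p,r)
a,b,c,d=[f(*k,12) for k in((168,131),(417,138),(170,188),(422,198))]
for m,n in((a,b),(c,d),(a+c,b+d)): print(np.linalg.norm(n-m),np.degrees(np.arctan2(*(n-m)[1::-1])))
ce=(a+b+c+d)/4;k=f(259,184,112);u=(b+d-a-c);u/=np.linalg.norm(u)
print(ce,k,(k-ce)@u,(k-ce)@[-u[1],u[0],0])
```

```text
330.438663320774 13.465691066204666
359.8458259672439 12.642468688977328
690.2667090976296 13.036544317662914
[555.3 221.5  12. ] [506.7 211.8 112. ] -49.59158439037581 1.4626690868438637
```

Run:
```python
from h import *
np.set_printoptions(precision=1,suppress=True)
yaw=np.radians(13.7);u=np.array([np.cos(yaw),np.sin(yaw),0])
d,rv,q=down(yaw);k=np.array([506.8,211,0])
arm.reach([*k[:2],150],rv)
print("desc",arm.move_straight([*k[:2],67],vel=60,guard=10),np.array(arm.get_ft_force()))
arm.command_gripper(0.45,20)
print(arm.get_width(),np.array(arm.get_ee_pos()),np.array(arm.get_ft_force()))
p=np.array(arm.get_ee_pos())
print("push",arm.move_straight(p-u*85,vel=45,guard=16),np.array(arm.get_ft_force()))
e=np.array(arm.get_ee_pos());print(e,(e-p)@u,arm.get_t())
cv2.imwrite("pics/d.png",cv2.resize(np.hstack([optics.capture("scene")[90:240,150:310],optics.capture("wrist")[90:240,100:450]]),None,fx=1.55,fy=1.55)[:,:,::-1])
```

```text
desc False [ 0.1 -0.3 -0.6]
0.4474012995365808 [506.8 211.   67. ] [ 0.6  1.1 -0.6]
push True [ 3.   1.2 -0.9]
[457.1 199.   67.5] -51.11676063613253 6.25
```

View pics/d.png

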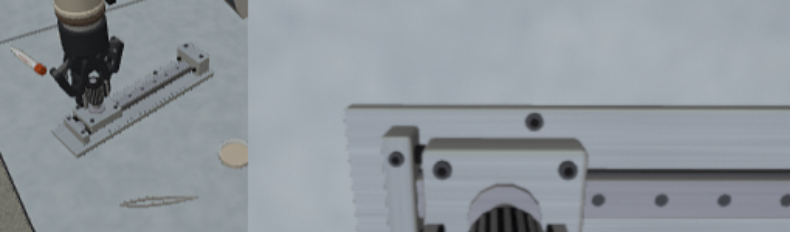

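The carriage is at the low end plate and the guard tripped after about 51 mm, though a thin gap (bumper) still shows. I'll push again slowly to confirm the stop, then run to the other end.

Run:
```python
from h import *
np.set_printoptions(precision=1,suppress=True)
yaw=np.radians(13.7);u=np.array([np.cos(yaw),np.sin(yaw),0])
p=np.array(arm.get_ee_pos())
print("again",arm.move_straight(p-u*15,vel=15,guard=20),np.array(arm.get_ft_force()))
e=np.array(arm.get_ee_pos());print(e,(e-p)@u)
arm.pause(0.3);print(np.array(arm.get_ft_force()))
print("back",arm.move_straight(e+u*120,vel=60,guard=16),np.array(arm.get_ft_force()))
f=np.array(arm.get_ee_pos());print(f,(f-e)@u,arm.get_t())
im=optics.capture("wrist");cv2.imwrite("pics/e.png",im[:,:,::-1])
```

```text
again True [ 2.6  0.9 -0.8]
[457.3 199.1  67.5] 0.22619084515312796
[ 1.6  0.2 -0.1]
back False [-2.5 -1.9 -0.5]
[573.8 227.7  67.5] 119.92733308697048 9.2333
```

View pics/e.png

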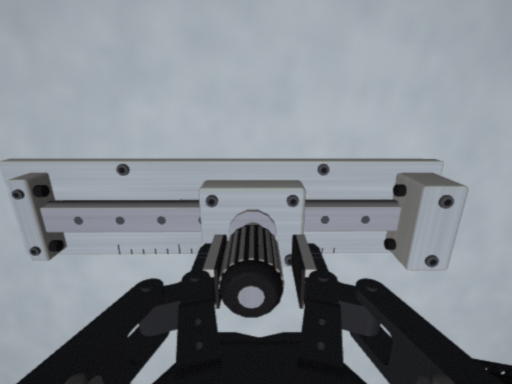

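The second push met the stop with no further travel, so the low end is done. The carriage (pixels 200–305) now follows cleanly and has about 60 mm to go to the tall block at about 398.

Run:
```python
from h import *
np.set_printoptions(precision=1,suppress=True)
yaw=np.radians(13.7);u=np.array([np.cos(yaw),np.sin(yaw),0])
p=np.array(arm.get_ee_pos())
print(arm.move_straight(p+u*100,vel=50,guard=16),np.array(arm.get_ft_force()))
e=np.array(arm.get_ee_pos());print(e,(e-p)@u)
print(arm.move_straight(e+u*15,vel=15,guard=20),(np.array(arm.get_ee_pos())-e)@u)
e=np.array(arm.get_ee_pos());print("total",(e-[457.3,199.1,67.5])@u)
e=e-u*5;arm.move_straight(e,vel=25)          # break contact, centre the cage
print(np.array(arm.get_ft_force()))
arm.move_straight(e+[0,0,150],vel=80,guard=12)
arm.pause(.3);print(np.array(arm.get_ee_pos()),np.array(arm.get_ft_force()),arm.get_t())
im=optics.capture("wrist");cv2.imwrite("pics/f.png",im[:,:,::-1])
```

```text
True [-1.2 -1.4  0. ]
[640.2 243.5  66.5] 68.19488005967547
True -0.4886925240037887
total 187.72002525923358
[-1.   0.6 -0.4]
[634.8 242.2 214.4] [-0.1 -0.5 -0. ] 13.8333
```

View pics/f.png

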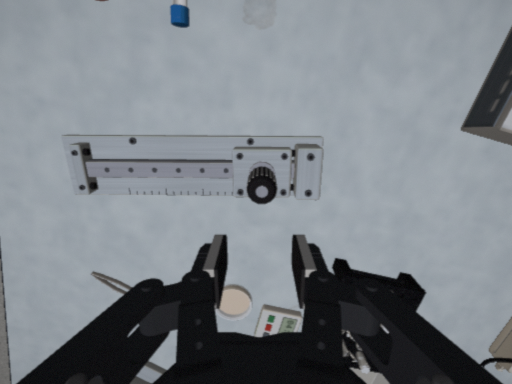

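The carriage (233–292) sits against the tall block's bumpers at about 295. Tool travel was 188 mm, which is 180 mm plus the cage slack. The gripper is clear.

```bash
python3 -c "
from bench import arm
print(arm.sign_off())"
```

```text
the job is handed in; nothing more can be done
None
```

I ran the long slide's carriage to the low end plate's stop, then through its full travel to the tall block's stop, left it there with the gripper clear and handed the job in at about 14 s; the robot never went near the shorter slide.

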